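# Fill, shut and hold a box of chocolate sticks for taping

## Task

Finish packing the upright wooden box on the packing board: drop the two dark chocolate sticks from the counter stand foot-down into its two empty cells, one in each, leaving the white stick where it is. Then slide the lid fully shut by pushing its front strip, and with the same push bring the box squarely up against the board's upright fence. Finish while still holding it there, lid shut, with a steady push of about 10 newtons, so that a colleague can tape the lid; never push hard enough to crush the box (35 newtons), and do not tip it or shove the other things on the counter about.

Things in the scene. Friction and masses are not known exactly. Their poses are not given: they have to be found in the camera images.
- packing_board: fixed white laminate board lying on the counter, 170 (x) x 150 (y) x 12 mm thick. Origin: centre of its underside. Its x axis points to the end with the fence.
- fence: fixed upright wooden fence across the far (+x) end of the board, 10 (x) x 130 (y) x 70 mm high above the board's top. Origin: middle of its foot, on the board's top; axes as the board's. The face that the box is pushed against is at x = -5 mm in this frame, so the box is flush when its origin is at x = -48 mm.
- stick_box: loose upright plywood box, 86 (x) x 59 (y) x 80 mm high, about 0.35 kg with its lid and contents, on the board 20 to 45 mm short of the fence, turned up to 0.1 rad. Origin: centre of its underside; +x faces the fence. Inside, 3 (along x) x 2 (along y) square cells 24 mm wide; four hold sticks, the pair nearest the fence is empty and open. It slides on the board with some 2 to 5 N.
- cell_0 (a point): centre of the mouth of the empty cell on the box's +y side, at box (27, 13.5, 72) mm; the cell's floor is 68 mm below. Dividers between cells stop 6 mm lower than this; the box's +x end wall and the edges that hold the lid rise 8 mm higher.
- cell_1 (a point): the same for the empty cell on the box's -y side, at box (27, -13.5, 72) mm.
- slide_lid (a joint): how far the box's sliding lid is open, m: 0 fully shut, about 0.055 at the start, at most 0.068; it opens along the box's -x (away from the fence). The lid is 4 mm thick, 73 to 77 mm above the box's underside, and slides with about 1.2 N of friction.
- lid_lip (a point): middle of the front (-x) face of the strip on the lid's front end, the place to push; the strip is 44 (y) x 16 mm high and 8 mm thick, its middle 69 mm above the box's underside; when shut its face is at x = -49 mm in the box frame. It moves with the lid. Box, fence and the lid's stop are stiff: a millimetre of further travel adds several newtons.
- dark_stick_a: dark brown round chocolate stick with gold foil round its lower half, 15 mm in diameter, 64 mm long, 30 g. Origin: centre of its foot; z is its axis, up. It stands in a hole of the stand. Either dark stick may go in either empty cell.
- dark_stick_b: the other dark stick, the same.
- white_stick: a cream-white stick of the same size in the same stand; it stays there. Origin as for the dark sticks.
- stick_stand: fixed dark wooden block, 46 (x) x 166 (y) x 30 mm high, with three holes of 19 mm, 20 mm deep, at y = -56, 0 and 56 mm. The three sticks stand in them in any order; 44 mm of each shows above the block and their tops are 74 mm above the counter. Origin: centre of the underside.
- red_ribbon: wooden spool of red ribbon, 60 mm in diameter, 28 mm high; a bystander. Origin: centre of its underside.
- tape: roll of packing tape lying on the counter, 88 mm in diameter, 24 mm high; a bystander. Origin: centre of its underside.
- tent: folded price card, 36 x 64 x 34 mm; a bystander. Origin: centre of its underside.

How it is judged:
By the outcome, as a careful person would: the job done as asked, in the order asked, and still so for the second after the job is handed in, while the arm keeps its last pose, push and grip.
It also fails if it takes over 72 s, if anything falls off the work surface, if the arm or the gripper's body presses on something with over 40 N, if the wrist force passes 120 N, or if a joint passes its speed limit or range.

## Robot

A 7-joint arm with a two-finger parallel gripper is mounted at the origin on a cart in front of the work surface, level with it; the furniture and walls round the work are solid. World frame = base frame: x ahead of the robot, y to its left, z up, the work surface at z = 0. Lengths are in m, angles in rad, forces in N, time in s.
With the tool pointing down it reaches from about 0.425 to 0.875 m from the base axis. Payload 4.7 kg.
Tool frame: the origin (TCP) lies midway between the tips of the shut fingers; the grasp point (between the pads) lies 19 mm behind it; z points along the fingers, y is the line along which they close (so a half turn about z gives the same grasp; the last joint's range is limited). The gripper opens to 87 mm and grips with 3 to 60 N. Pads are 19 mm wide; open, the fingers measure 117 mm over their backs; the gripper's body (75 mm by 190 mm) begins 51 mm behind the grasp point.
Start: joints at [1.234, 0.321, -0.07, 1.45, 0.023, 1.371, -0.057], TCP at [0.223, -0.61, 0.191] pointing down, gripper open.
Joint ranges: [-2.86, 2.86], [-0.3, 2.09], [-1.38, 1.24], [0.06, 2.45], [-1.56, 4.7], [0.09, 2.05], [-2.69, 2.69]. Speed limits (rad/s): [2.57, 2.57, 3.14, 3.14, 3.14, 3.14, 3.14].

## Interface

Orientations are given as a rotation vector (axis times angle).
In Python, from bench import ctrl gives the robot as it stands. The module is installed in compiled form; this text tells all that it offers.
- The arm moves only by the shell command python3 -m handwheel 'ROWS' [FORCE]. ROWS is JSON, a list of rows, each a list of 7 numbers: the finger opening in m, from 0 to 0.087, then the shift along the tool's x, y, z in m, then the turn, a rotation vector about the tool's x, y, z in degrees. A call has 1 to 12 rows; each row shifts and turns the commanded pose from where the row before left it, along the tool's axes as they then stand; what a row does not reach is not made up. A row lasts 1/8 s, in which the tool goes at most 62.5 mm and 10.7 degrees, less where a joint would pass 70% of its speed; a pose out of reach is approached as far as the arm can. A call is refused whole if a number of a shift passes 0.0625 or a number of a turn 10.7, either way. A call with a gripper value outside its range is refused whole. The fingers move at their own pace and stop on an object; FORCE is the grip in N (left out, the last holds). Time passes only in rows, so rows that do not move let the fingers close. It gives the time, the measured TCP pose, the force, the opening and the grip force at its end, in the units of the state.
- ctrl.get_state(): the state, without advancing time (a new reading comes with each control period).
- ctrl.get_image(name): name is "side" or "top" or "wrist"; returns (picture, depth): 480x640x3 uint8, blue, green, red; 480x640 float32, m along the optical axis (not along the pixel's ray), 0 where there is no reading.
- ctrl.camera_info(name): a dict with "intrinsics" (3x3 intrinsics, pixels), "D" ([k1, k2, p1, p2, k3] as OpenCV has them; the pictures are not rectified), "R" (3x3) and "t" (3): a world point X has camera coordinates R X + t. Camera axes: x right, y down, z forward; pixel columns grow to the right and rows downward; lengths in m; the calibration is good to about 2 mm. A picture is of the moment at which its call begins: read the wrist's pose just before it. camera_info takes no time and is no camera call; for the wrist camera it gives the pose at the moment of the call.
- ctrl.close_job(): hands the job in; it is judged then, once.
The state is a dict: "time": time; "joint_positions": joint angles; "qd": joint speeds; "joint_torque": joint torques, N m; "position": TCP position; "tool_rot": TCP orientation; "ft_force": force on the tool from outside, world axes, zero at the start; "torque": the same for the moment, N m; "grip_width": opening from 0.0 (shut) to 1.0 (fully open); "grip_force": force on a finger pad.
Only numpy, scipy, OpenCV 4.12 (cv2) and the standard library are available. Lean on these libraries where they do the work, as an engineer would, in place of code of your own. Each camera call takes 0.05 s, during which the arm holds its last target. There are 200 camera calls.

## Working session

There is one attempt and no reset: what is moved stays moved. The work goes in short steps, Python scripts to look and compute and a shell command to move; the robot and the scene stay as the last step left them, time stands still between calls to the robot, and variables do not carry over. Pictures are saved under pics/ and viewed, at most 10 in all, crops included, and the job is handed in when it is done.

```bash
mkdir -p pics
cat > h.py <<'E'
import numpy as np, cv2
from scipy.spatial.transform import Rotation as R
from bench import ctrl
def cast(info,uv,z):
    uv=np.array(uv,float).reshape(-1,1,2)
    n=cv2.undistortPoints(uv,np.array(info["intrinsics"]),np.array(info["D"])).reshape(-1,2)
    Rm=np.array(info["R"]);t=np.array(info["t"])
    d=np.c_[n,np.ones(len(n))]@Rm; c=-Rm.T@t
    return c+d*((z-c[2])/d[:,2])[:,None]
def cloud(info,depth):
    v,u=np.mgrid[0:480,0:640]
    n=cv2.undistortPoints(np.stack([u,v],-1).reshape(-1,1,2).astype(float),np.array(info["intrinsics"]),np.array(info["D"])).reshape(-1,2)
    d=depth.reshape(-1,1)
    P=(np.c_[n,np.ones(len(n))]*d-np.array(info["t"]))@np.array(info["R"])
    P[d[:,0]==0]=np.nan
    return P.reshape(480,640,3)
def proj(info,X):
    Rm=np.array(info["R"])
    return cv2.projectPoints(np.array(X,float).reshape(-1,1,3),cv2.Rodrigues(Rm)[0],np.array(info["t"],float),np.array(info["intrinsics"]),np.array(info["D"]))[0].reshape(-1,2)
def to_tool(dw):
    s=ctrl.get_state(); return R.from_rotvec(s["tool_rot"]).inv().apply(dw)
E
python3 - <<'E'
from h import *
s=ctrl.get_state();print({k:np.round(v,3) for k,v in s.items()}); print(R.from_rotvec(s["tool_rot"]).as_matrix().round(3))
for n in("top","side"):
    i=ctrl.camera_info(n);im,d=ctrl.get_image(n);cv2.imwrite(f"pics/{n}0.png",im);np.savez(f"{n}0.npz",im=im,d=d)
    print(n,np.round(-np.array(i["R"]).T@i["t"],3),np.array(i["R"]).round(2).tolist(),np.array(i["intrinsics"])[0])
E
```

```text
{'time': np.float64(0.0), 'joint_positions': array([ 1.234,  0.322, -0.07 ,  1.452,  0.023,  1.371, -0.057]), 'qd': array([-0.002, -0.   , -0.   , -0.001,  0.001,  0.001, -0.   ]), 'joint_torque': array([ 1.0000e-03, -4.9129e+01, -4.0400e-01, -3.1252e+01, -6.4000e-02,
        4.4000e-02,  0.0000e+00]), 'position': array([ 0.223, -0.61 ,  0.19 ]), 'tool_rot': array([-3.092e+00, -5.480e-01,  1.000e-03]), 'ft_force': array([-0.13 ,  0.177,  0.634]), 'torque': array([-0.005,  0.033,  0.013]), 'grip_force': np.float64(0.0), 'grip_width': np.float64(0.997)}
[[ 0.939  0.344 -0.001]
 [ 0.344 -0.939  0.002]
 [-0.    -0.002 -1.   ]]
top [ 0.302 -0.227  1.439] [[-0.04, -1.0, 0.01], [-0.98, 0.03, -0.22], [0.22, -0.02, -0.98]] [593.53216615   0.         317.67204648]
side [ 0.442 -0.924  0.717] [[0.98, -0.22, 0.0], [-0.14, -0.65, -0.75], [0.17, 0.73, -0.66]] [487.420767     0.         323.33791494]
```

View pics/top0.png

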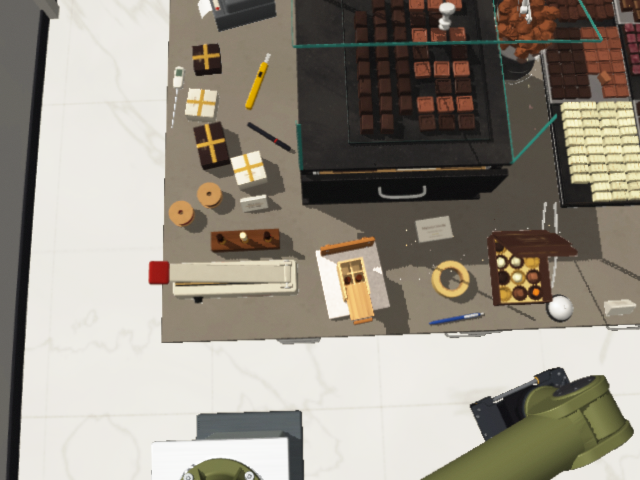

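View pics/side0.png

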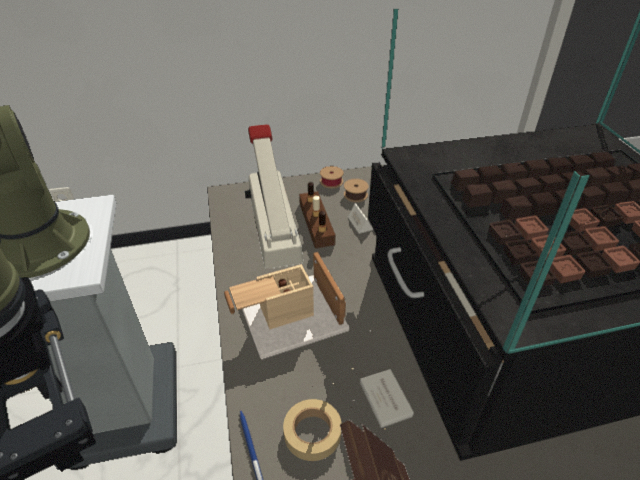

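The top view shows the stand at about (245,240) with the white stick in the middle (244,237), and the box at (355,288) with its lid open toward the robot. The fence is at (347,245), the tape at (450,280) and the sealer machine at (235,278). The side view agrees: stand (317,220), box (288,297).

Run:
```python
from h import *
z=np.load("top0.npz");im,d=z["im"],z["d"];i=ctrl.camera_info("top")
c=cv2.resize(im[220:335,205:400],None,fx=4,fy=4,interpolation=cv2.INTER_CUBIC);cv2.imwrite("pics/top0c.png",c)
P=cloud(i,d)
for n,p in dict(s1=(221,238),s2=(244,237),s3=(268,238),standL=(214,243),boxcell=(348,270),lid=(358,305),fence=(347,244),board=(330,295),sealer=(235,278),case=(400,175),caseedge=(400,165),tent=(254,203)).items():
    print(n,P[p[1]-1:p[1]+2,p[0]-1:p[0]+2].reshape(-1,3).mean(0).round(3))
W=P[220:335,205:400]
for a,b in((.07,.085),(.08,.1),(.02,.04)):
    m=(W[...,2]>a)&(W[...,2]<b);v,u=np.nonzero(m);
    q=W[m];print(a,m.sum())
# side
z=np.load("side0.npz");im2,d2=z["im"],z["d"]
c=cv2.resize(im2[170:365,215:365],None,fx=4,fy=4,interpolation=cv2.INTER_CUBIC)[:600];
cv2.imwrite("pics/side0c.png",cv2.resize(im2[170:365,215:365],None,fx=3,fy=3,interpolation=cv2.INTER_CUBIC))
P2=cloud(ctrl.camera_info("side"),d2)
print(P2[185,311].round(3),P2[205,317].round(3),P2[218,322].round(3))
```

```text
s1 [ 0.617 -0.019  0.069]
s2 [ 0.617 -0.074  0.072]
s3 [ 0.616 -0.13   0.059]
standL [0.614 0.004 0.03 ]
boxcell [nan nan nan]
lid [ 0.446 -0.334  0.09 ]
fence [ 0.59  -0.316  0.082]
board [ 0.48  -0.273  0.014]
sealer [nan nan nan]
case [ 0.701 -0.425  0.245]
caseedge [ 0.714 -0.422  0.271]
tent [ 0.714 -0.094  0.023]
0.07 1023
0.08 1934
0.02 1533
[ 0.621 -0.019  0.074] [ 0.622 -0.076  0.059] [ 0.621 -0.132  0.066]
```

View pics/top0c.png

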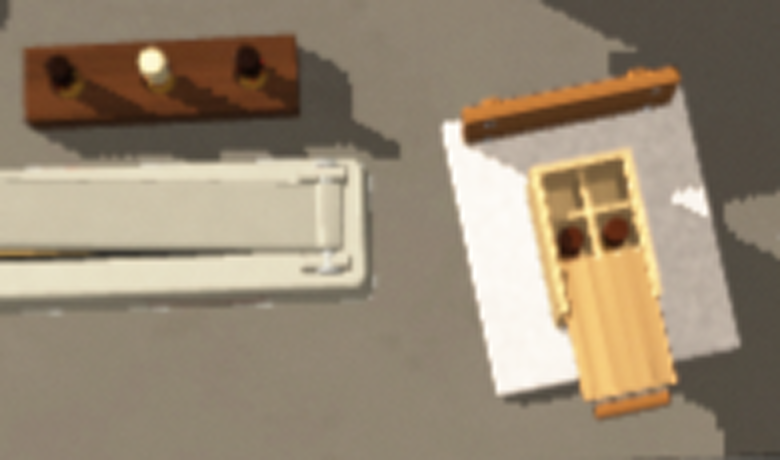

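View pics/side0c.png

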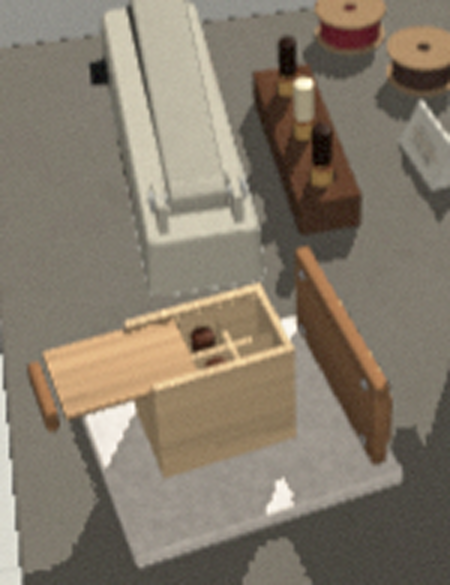

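Crop coordinates (4×, origin 205,220): the dark sticks are the outer two of the stand, at (62,72) and (249,62), and the white one is in the middle. The empty cells are at about (562,192) and (605,180), and the lid strip is near (632,405). The fence runs from (462,107) to (678,70). The side crop confirms all of this.

Run:
```python
from h import *
z=np.load("top0.npz");im,d=z["im"],z["d"];i=ctrl.camera_info("top")
f=lambda x,y:(205+(x+.5)/4-.5,220+(y+.5)/4-.5)
def c(l,pts,zz):
    q=cast(i,[f(*p) for p in pts],zz);print(l,q[:,:2].round(4).tolist());return q
q=c("fence top edge (back)",[(462,107),(678,70)],.082);dv=q[0]-q[1];print("yaw",np.arctan2(-dv[0],dv[1]))
q=c("board near edge",[(500,396),(740,346)],.012);dv=q[0]-q[1];print("yaw",np.arctan2(-dv[0],dv[1]))
q=c("box rim +x corners L,R",[(529,164),(633,150)],.092);dv=q[0]-q[1];print("yaw",np.arctan2(-dv[0],dv[1]),"len",np.linalg.norm(dv),"mid",q.mean(0))
q=c("box rim left side",[(529,164),(556,325)],.092);dv=q[0]-q[1];print("yaw",np.arctan2(dv[1],dv[0]),np.linalg.norm(dv))
c("divider cross",[(588,210)],.078)
q=c("strip top L,R",[(596,406),(669,392)],.089);dv=q[0]-q[1];print("yaw",np.arctan2(-dv[0],dv[1]),"mid",q.mean(0))
c("sticks tops",[(60,68),(152,61),(248,60)],.074)
P=cloud(i,d)
w=P[255:300,165:300].reshape(-1,3);print("sealer z",np.nanpercentile(w[:,2],[50,90,98]),"x max",np.nanpercentile(w[w[:,2]>.03][:,0],[1,99]))
P2=cloud(ctrl.camera_info("side"),np.load("side0.npz")["d"])
w=P2.reshape(-1,3);w=w[(abs(w[:,0]-.52)<.2)&(abs(w[:,1]+.25)<.3)&(w[:,2]>.075)&(w[:,2]<.11)]
s=w[(w[:,1]>-.2)];print("sealer side",np.nanmax(s,0),np.nanmin(s,0))
```

```text
fence top edge (back) [[0.5866, -0.2527], [0.6045, -0.3803]]
yaw 0.13941414293370943
board near edge [[0.4237, -0.2704], [0.4486, -0.4162]]
yaw 0.16863128770088898
box rim +x corners L,R [[0.5496, -0.29], [0.5558, -0.3504]]
yaw 0.10162047746971978 len 0.06079001909571726 mid [ 0.55268589 -0.32018969  0.092     ]
box rim left side [[0.5496, -0.29], [0.456, -0.3014]]
yaw 0.12169037342520904 0.09426888559376889
divider cross [[0.5239, -0.3237]]
strip top L,R [[0.4096, -0.3222], [0.416, -0.364]]
yaw 0.1520883815019992 mid [ 0.412808   -0.34309646  0.089     ]
sticks tops [[0.6197, -0.0166], [0.6221, -0.071], [0.6208, -0.1277]]
sealer z [0.05019043 0.13136495 0.14808046] x max [0.48441737 0.56364106]
sealer side [ 0.62607181 -0.01223445  0.1099777 ] [ 0.49269724 -0.18225409  0.07500281]
```

```bash
python3 -m handwheel '[[0.087,0,0,-0.03,0,0,10.05],[0.087,0,0,-0.03,0,0,10.05],[0.087,0.03,-0.04,0,0,0,0],[0.087,0.03,-0.04,0,0,0,0],[0.087,0.03,-0.04,0,0,0,0],[0.087,0.03,-0.04,0,0,0,0],[0.087,0.03,-0.04,0,0,0,0],[0.087,0.03,-0.04,0,0,0,0],[0.087,0.03,-0.04,0,0,0,0],[0.087,0.03,-0.04,0,0,0,0],[0.087,0.03,-0.04,0,0,0,0],[0.087,0.03,-0.04,0,0,0,0]]'; python3 -m handwheel '[[0.045,0.04,-0.03,0,0,0,0],[0.045,0,0,0,0,0,0],[0.045,0,0,0,0,0,0]]'
python3 - <<'E'
from h import *
s=ctrl.get_state();print(s["position"],R.from_rotvec(s["tool_rot"]).as_matrix().round(3).tolist())
i=ctrl.camera_info("wrist");im,d=ctrl.get_image("wrist");cv2.imwrite("pics/w0.png",im);np.savez("w0.npz",im=im,d=d)
print(np.round(-np.array(i["R"]).T@i["t"],3),np.array(i["R"]).round(2).tolist())
print(proj(i,[[.62,-.018,.074],[.62,-.0735,.074],[.62,-.1295,.074]]))
E
```

```text
time: 1.6
position: [0.5239, -0.2091, 0.2506]
tool_rot: [3.142, -0.0, -0.001]
ft_force: [-0.1, -0.2, 0.1]
grip_width: 1.002
grip_force: 0.0
time: 1.98
position: [0.5627, -0.181, 0.2503]
tool_rot: [3.141, -0.0, -0.003]
ft_force: [-0.0, -0.3, -0.6]
grip_width: 0.745
grip_force: 0.0
[ 0.56271702 -0.18103546  0.25027414] [[1.0, -0.0, -0.002], [-0.0, -1.0, -0.0], [-0.002, 0.0, -1.0]]
[ 0.64  -0.181  0.443] [[-0.0, -1.0, 0.0], [-0.96, 0.0, 0.28], [-0.28, -0.0, -0.96]]
[[147.3956027  147.45523111]
 [205.85460346 146.9421724 ]
 [265.61607454 146.63121792]]
```

View pics/w0.png

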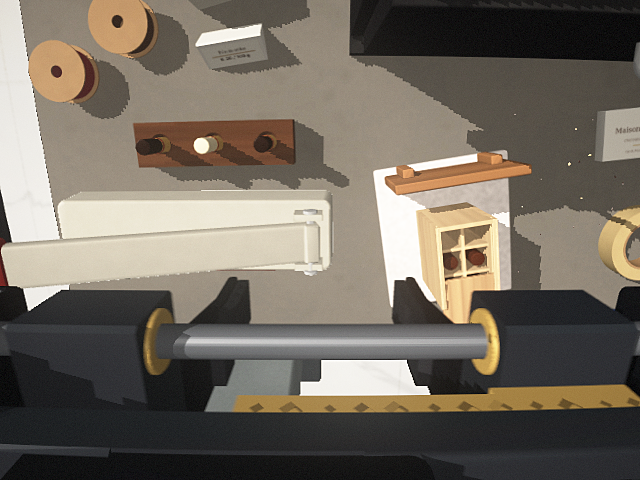

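The wrist view shows the sticks' tops at about (142,146), (202,145) and (260,144), the fence at (460,175), the box rim around (458,245), and its empty cells at about (452,238) and (475,235). I'll zoom in for exact corners.

Run:
```python
import cv2,numpy as np
im=np.load("w0.npz")["im"]
a=cv2.resize(im[120:170,125:285],None,fx=4,fy=4,interpolation=cv2.INTER_CUBIC)
b=cv2.resize(im[195:290,400:520],None,fx=4,fy=4,interpolation=cv2.INTER_CUBIC)
o=np.zeros((200+380,640,3),np.uint8);o[:200,:640]=a;o[200:,:480]=b;cv2.imwrite("pics/w0c.png",o)
```

```text
(no output)
```

View pics/w0c.png

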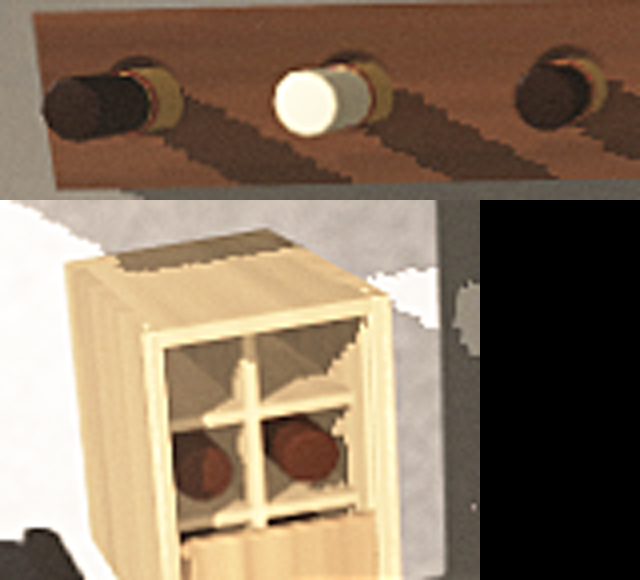

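Sticks' tops in the zoom are (74,107), white (305,103) and (547,98). The box's +x rim corners are (143,127) and (388,92) of the lower crop, and the divider cross is at (250,210).

Run:
```python
from h import *
i=ctrl.camera_info("wrist")
f=lambda x,y,x0,y0:(x0+(x+.5)/4-.5,y0+(y+.5)/4-.5)
print("sticks",cast(i,[f(*p,125,120) for p in((74,107),(305,103),(547,98))],.074).round(4))
b=lambda l,z:cast(i,[f(*p,400,195) for p in l],z)
q=b([(143,127),(388,92)],.092);dv=q[0]-q[1];y=np.arctan2(-dv[0],dv[1]);print("corners",q.round(4),"len",np.linalg.norm(dv),"yaw",y)
q2=b([(400,380)],.092);e=q[1]-q2[0];print("right edge yaw",np.arctan2(e[1],e[0]))
print("cross",b([(250,210)],.078).round(4))
# wrist fence & board
fe=cast(i,[(398,192.5),(531,173)],.012+.06);print("fence",fe.round(4))
for yaw in (y,.12,.14):
    ux=np.array([np.cos(yaw),np.sin(yaw)]);uy=np.array([-ux[1],ux[0]])
    o=q.mean(0)[:2]-.043*ux
    print(round(yaw,3),"origin",o.round(4),"c0",(o+.027*ux+.0135*uy).round(4),"c1",(o+.027*ux-.0135*uy).round(4),"cross",(o+.015*ux).round(4),"strip",(o-.104*ux).round(4))
```

```text
sticks [[ 0.621  -0.0149  0.074 ]
 [ 0.6214 -0.0698  0.074 ]
 [ 0.6221 -0.1265  0.074 ]]
corners [[ 0.5474 -0.2894  0.092 ]
 [ 0.5559 -0.3469  0.092 ]] len 0.05813961171607611 yaw 0.1456877450095897
right edge yaw 0.1677789161774022
cross [[ 0.5224 -0.3223  0.078 ]]
fence [[ 0.5761 -0.2564  0.072 ]
 [ 0.5954 -0.385   0.072 ]]
0.146 origin [ 0.5091 -0.3244] c0 [ 0.5339 -0.3071] c1 [ 0.5378 -0.3339] cross [ 0.5239 -0.3222] strip [ 0.4062 -0.3395]
0.12 origin [ 0.5089 -0.3233] c0 [ 0.5341 -0.3067] c1 [ 0.5374 -0.3335] cross [ 0.5238 -0.3215] strip [ 0.4057 -0.3358]
0.14 origin [ 0.5091 -0.3242] c0 [ 0.5339 -0.307 ] c1 [ 0.5377 -0.3338] cross [ 0.5239 -0.3221] strip [ 0.4061 -0.3387]
```

```bash
python3 -m handwheel '[[0.045,0.03,-0.027,0,0,0,0],[0.045,0.029,-0.027,0,0,0,0],[0.045,0,0,0.05,0,0,0],[0.045,0,0,0.05,0,0,0],[0.045,0,0,0.03,0,0,0],[0.045,0,0,0,0,0,0],[0.045,0,0,0,0,0,0]]' 10
python3 -m handwheel '[[0.045,0,0,0.03,0,0,0],[0.045,0,0,0.025,0,0,0],[0.045,0,0,0.01,0,0,0],[0.045,0,0,0,0,0,0],[0,0,0,0,0,0,0],[0,0,0,0,0,0,0],[0,0,0,0,0,0,0],[0,0,0,0,0,0,0]]' 10
```

```text
time: 2.9
position: [0.623, -0.1277, 0.1227]
tool_rot: [3.141, -0.003, 0.003]
ft_force: [0.9, -0.6, -0.1]
grip_width: 0.519
grip_force: 0.0
time: 3.9
position: [0.6225, -0.1265, 0.0562]
tool_rot: [3.141, -0.0, 0.0]
ft_force: [0.4, 0.2, 0.5]
grip_width: 0.146
grip_force: 0.0
```

```bash
python3 -m handwheel '[[0,0,0,0,0,0,0],[0,0,0,0,0,0,0]]' 10
```

```text
time: 4.15
position: [0.6223, -0.1264, 0.0559]
tool_rot: [3.142, 0.0, -0.0]
ft_force: [0.3, -0.6, 0.8]
grip_width: 0.012
grip_force: 0.0
```

Run:
```python
from h import *
im,_=ctrl.get_image("side");w,_=ctrl.get_image("wrist")
a=cv2.resize(im[150:270,260:380],(480,480),interpolation=cv2.INTER_CUBIC)
o=np.zeros((480,800,3),np.uint8);o[:,:480]=a;o[:240,480:]=cv2.resize(w,(320,240));cv2.imwrite("pics/s1.png",o)
```

```text
(no output)
```

View pics/s1.png

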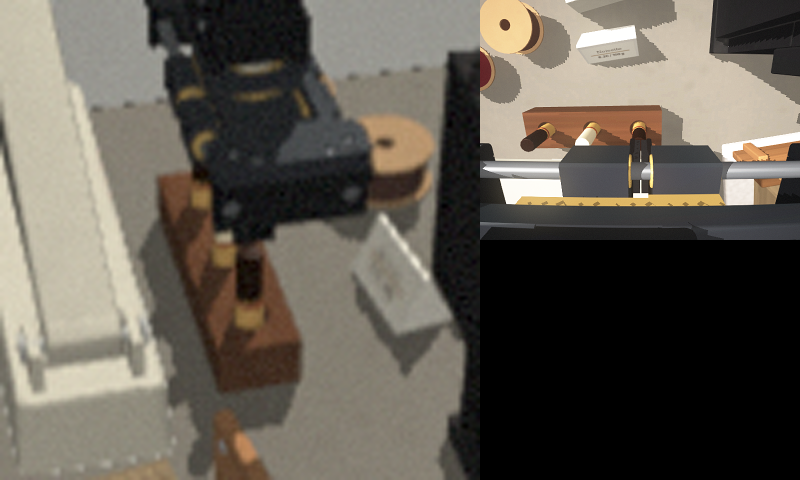

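The side crop shows the near dark stick still standing, at about (250,270) with its top near (250,240). The shut fingers are at or beside its top, not around it. I'll check by projecting the TCP.

Run:
```python
from h import *
s=ctrl.get_state();p=s["position"];print(p,s["ft_force"])
X=[p,p+[0,0,.019],p+[0,0,.07],[.622,-.127,.074],[.622,-.127,.03]]
u=proj(ctrl.camera_info("side"),X);print("side crop",((u-[260,150])*4).round(0).tolist())
u=proj(ctrl.camera_info("wrist"),X);print("wrist",u.round(0).tolist(),"in view", (u/2+[480,0]).round(0).tolist())
w,_=ctrl.get_image("wrist");cv2.imwrite("pics/w1c.png",cv2.resize(w[180:380,220:420],(600,600),interpolation=cv2.INTER_CUBIC))
```

```text
[ 0.62232339 -0.12641612  0.05585547] [-0.05487471 -0.44265968 -0.1974034 ]
side crop [[248.0, 280.0], [248.0, 252.0], [248.0, 174.0], [247.0, 254.0], [247.0, 317.0]]
wrist [[321.0, 274.0], [321.0, 289.0], [321.0, 346.0], [322.0, 289.0], [322.0, 259.0]] in view [[641.0, 137.0], [641.0, 144.0], [641.0, 173.0], [641.0, 144.0], [641.0, 129.0]]
```

View pics/w1c.png

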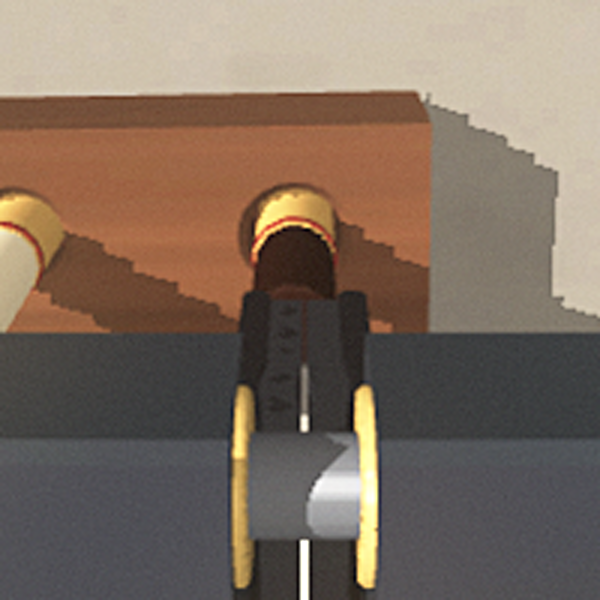

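Wrist crop: the fingertips at (305,295) sit in front of the stick, whose foot (297,220) is where I predicted. The tips may be higher than assumed, so I'll check with depth.

Run:
```python
from h import *
i=ctrl.camera_info("wrist");im,d=ctrl.get_image("wrist");P=cloud(i,d)
for n,(a,b) in dict(counter=(300,40),block=(120,60),block2=(100,90),foil=(297,205),stick=(297,265),tipL=(280,310),tipR=(330,305),tipmid=(305,300),tip2=(285,330),fing=(285,400)).items():
    u=220+a/3;v=180+b/3
    if n=="counter":u,v=320,200
    print(n,P[int(round(v)),int(round(u))].round(4))
P2=cloud(ctrl.camera_info("side"),ctrl.get_image("side")[1])
for v in range(204,232,3): print(v,P2[v,320:325:2].round(3).tolist())
```

```text
counter [ 6.521e-01 -1.257e-01  2.000e-04]
block [ 0.6521 -0.0866 -0.    ]
block2 [ 0.6451 -0.0815 -0.0014]
foil [ 0.6298 -0.1252  0.0328]
stick [ 0.629  -0.1253  0.0638]
tipL [ 0.6319 -0.1228  0.0902]
tipR [ 0.6325 -0.1303  0.0906]
tipmid [ 0.6323 -0.1268  0.0876]
tip2 [ 0.6317 -0.1238  0.0973]
fing [ 0.6318 -0.1241  0.1185]
204 [[0.599, -0.214, 0.167], [0.602, -0.217, 0.169], [0.606, -0.215, 0.167]]
207 [[0.598, -0.215, 0.161], [0.603, -0.214, 0.159], [0.606, -0.216, 0.16]]
210 [[0.616, -0.135, 0.09], [0.62, -0.136, 0.091], [0.625, -0.135, 0.089]]
213 [[0.619, -0.124, 0.074], [0.623, -0.126, 0.074], [0.627, -0.127, 0.075]]
216 [[0.616, -0.134, 0.073], [0.621, -0.131, 0.071], [0.626, -0.131, 0.069]]
219 [[0.617, -0.132, 0.063], [0.621, -0.132, 0.063], [0.626, -0.132, 0.062]]
222 [[0.617, -0.13, 0.054], [0.621, -0.131, 0.054], [0.626, -0.13, 0.052]]
225 [[0.618, -0.128, 0.043], [0.621, -0.132, 0.047], [0.625, -0.133, 0.047]]
228 [[0.617, -0.133, 0.039], [0.621, -0.132, 0.038], [0.626, -0.13, 0.035]]
231 [[0.617, -0.131, 0.029], [0.621, -0.131, 0.029], [0.625, -0.136, 0.032]]
```

Both cameras agree that the real fingertips are at z≈0.086 while the reported TCP is at 0.056. The tips sit about 30 mm short of the reported TCP, so I'll allow for that: open, lower 30 mm and regrip.

```bash
python3 -m handwheel '[[0.045,0,0,0,0,0,0],[0.045,0,0,0,0,0,0],[0.045,0,0,0,0,0,0],[0.045,0,0,0,0,0,0],[0.045,0,0,0.015,0,0,0],[0.045,0,0,0.016,0,0,0],[0.045,0,0,0,0,0,0],[0,0,0,0,0,0,0],[0,0,0,0,0,0,0],[0,0,0,0,0,0,0],[0,0,0,0,0,0,0],[0,0,0,0,0,0,0]]' 10
```

```text
time: 5.9
position: [0.6226, -0.1265, 0.0252]
tool_rot: [3.141, 0.0, 0.001]
ft_force: [0.4, -0.0, 0.3]
grip_width: 0.17
grip_force: 10.0
```

Run:
```python
from h import *
i=ctrl.camera_info("wrist");im,d=ctrl.get_image("wrist");P=cloud(i,d);s=ctrl.get_state();print(s["position"],s["grip_width"]*.087,s["grip_force"])
q=P.reshape(-1,3);p=s["position"]
m=(abs(q[:,0]-p[0]-.0095)<.003)&(abs(abs(q[:,1]-p[1])-.012)<.007)&(q[:,2]>.035);print(np.sort(q[m][:,2])[:12].round(4))
```

```text
[ 0.62259036 -0.12652806  0.02524145] 0.014971809590813746 9.952543079853058
[0.0549 0.0553 0.0555 0.0555 0.0556 0.0557 0.0558 0.0559 0.0559 0.0561
 0.0561 0.0561]
```

```bash
python3 -m handwheel '[[0,0,0,-0.03,0,0,0],[0,0,0,-0.05,0,0,0],[0,0,0,-0.05,0,0,0],[0,0,0,-0.03,0,0,0],[0,-0.0141,0.0346,0,0,0,0],[0,-0.0141,0.0346,0,0,0,0],[0,-0.0141,0.0346,0,0,0,0],[0,-0.0141,0.0346,0,0,0,0],[0,-0.0141,0.0346,0,0,0,0],[0,-0.0141,0.0346,0,0,0,0],[0,0,0,0.04,0,0,0],[0,0,0,0,0,0,0]]'
python3 -m handwheel '[[0,0,0,0.015,0,0,0],[0,0,0,0,0,0,0],[0,0,0,0,0,0,0]]'
python3 - <<'E'
from h import *
s=ctrl.get_state();print(s["position"],s["grip_force"])
i=ctrl.camera_info("wrist");im,d=ctrl.get_image("wrist");np.savez("w2.npz",im=im,d=d)
p=s["position"];print(proj(i,[p+[0,0,-.015],p+[0,0,.03],[.538,-.3343,.084],[.534,-.3075,.084]]).round(0))
T,_=ctrl.get_image("side");np.savez("s2.npz",im=T)
print("side",proj(ctrl.camera_info("side"),[p+[0,0,-.015],[.538,-.3343,.084]]).round(0))
o=np.zeros((600,800,3),np.uint8)
o[:,:400]=cv2.resize(im[130:430,220:420],(400,600),interpolation=cv2.INTER_CUBIC)
o[:480,400:]=cv2.resize(T[230:350,235:335],(400,480),interpolation=cv2.INTER_CUBIC)
cv2.imwrite("pics/c2.png",o)
E
```

```text
time: 7.45
position: [0.5351, -0.333, 0.1416]
tool_rot: [-3.138, 0.001, 0.009]
ft_force: [-0.6, 0.6, 0.8]
grip_width: 0.169
grip_force: 10.0
time: 7.82
position: [0.5385, -0.3338, 0.1308]
tool_rot: [3.141, 0.001, 0.002]
ft_force: [0.3, -0.5, -0.5]
grip_width: 0.169
grip_force: 10.0
[ 0.53845305 -0.3338031   0.13078472] 9.960587918758392
[[321. 265.]
 [321. 299.]
 [322. 249.]
 [281. 254.]]
side [[301. 273.]
 [301. 286.]]
```

View pics/c2.png

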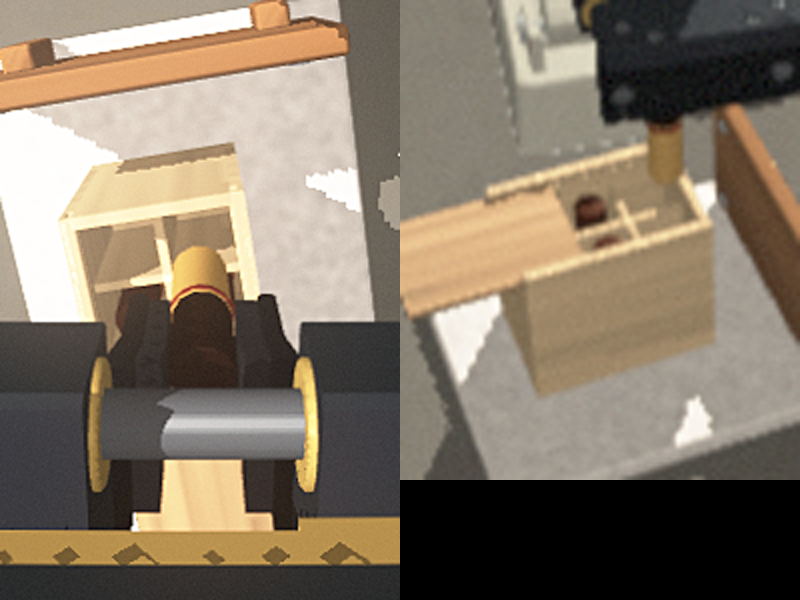

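Left panel (wrist): the foot hangs above the box with its foil end at (202,255), the rim's +x corners at (62,218) and (240,190), and the middle divider reaching the end wall near (162,222). Right panel (side): the foot at (665,180) is just above the cells, and needs a numeric check.

Run:
```python
from h import *
i=ctrl.camera_info("wrist")
g=lambda x,y:(220+(x+.5)/2-.5,130+(y+.5)/2-.5)
q=cast(i,[g(62,218),g(240,190)],.092);dv=q[0]-q[1];yaw=np.arctan2(-dv[0],dv[1]);print(q.round(4),np.linalg.norm(dv),yaw)
print("fence",cast(i,[g(0,105),g(347,48)],.082).round(4), "board", cast(i,[g(337,58),g(373,320)],.012).round(4))
for y in (.14,yaw):
    ux=np.array([np.cos(y),np.sin(y)]);uy=np.array([-ux[1],ux[0]]);o=q.mean(0)[:2]-.043*ux
    print(y,"o",o.round(4),"c0",(o+.027*ux+.0135*uy).round(4),"c1",(o+.027*ux-.0135*uy).round(4))
# depth-based: end-wall top cloud
z=np.load("w2.npz");P=cloud(i,z["d"]).reshape(-1,3)
w=P[(P[:,2]>.087)&(P[:,2]<.097)&(P[:,0]>.5)&(P[:,0]<.57)&(P[:,1]<-.26)&(P[:,1]>-.38)]
print(len(w)); r=cv2.minAreaRect((w[:,:2]*1000).astype(np.float32));print(r, cv2.boxPoints(r).round(1).tolist())
```

```text
[[ 0.5469 -0.2902  0.092 ]
 [ 0.5559 -0.3456  0.092 ]] 0.0561599709031503 0.16111352774220553
fence [[ 0.5808 -0.2706  0.082 ]
 [ 0.5983 -0.3784  0.082 ]] board [[ 0.5896 -0.3875  0.012 ]
 [ 0.477  -0.4087  0.012 ]]
0.14 o [ 0.5088 -0.3239] c0 [ 0.5336 -0.3067] c1 [ 0.5374 -0.3335]
0.16111352774220553 o [ 0.5089 -0.3248] c0 [ 0.5334 -0.3071] c1 [ 0.5377 -0.3338]
1492
((533.2308959960938, -320.2785949707031), (36.62607955932617, 58.62526321411133), 9.451861381530762) [[510.3999938964844, -294.3999938964844], [520.0, -352.20001220703125], [556.0999755859375, -346.20001220703125], [546.5, -288.3999938964844]]
```

```bash
python3 -m handwheel '[[0,-0.001,0,0.02,0,0,0],[0,0,0,0.02,0,0,0],[0,0,0,0.02,0,0,0],[0,0,0,0,0,0,0],[0,0,0,0,0,0,0]]'
python3 -m handwheel '[[0.03,0,0,0,0,0,0],[0.03,0,0,0,0,0,0],[0.03,0,0,0,0,0,0],[0.03,0,0,-0.05,0,0,0],[0.045,0,0,-0.05,0,0,0],[0.045,0,0,-0.02,0,0,0],[0.045,0,0,0,0,0,0]]'
python3 - <<'E'
from h import *
s=ctrl.get_state();p=s["position"];print(p)
i=ctrl.camera_info("wrist");im,d=ctrl.get_image("wrist");np.savez("w3.npz",im=im,d=d);P=cloud(i,d)
for c in((.5334,-.3068),(.5377,-.3335)):
    w=P.reshape(-1,3);m=np.hypot(w[:,0]-c[0],w[:,1]-c[1])<.009;print(c,m.sum(),np.nanpercentile(w[m][:,2],[5,25,50,75,95]).round(3))
w=P.reshape(-1,3)
w=w[(w[:,2]>.087)&(w[:,2]<.097)&(w[:,0]>.5)&(w[:,0]<.57)&(w[:,1]<-.26)&(w[:,1]>-.38)]
r=cv2.minAreaRect((w[:,:2]*1000).astype(np.float32));print(r, cv2.boxPoints(r).round(1).tolist())
E
```

```text
time: 8.55
position: [0.537, -0.3341, 0.07]
tool_rot: [3.141, 0.0, 0.0]
ft_force: [1.0, 0.6, 0.4]
grip_width: 0.161
grip_force: 10.0
time: 9.43
position: [0.5375, -0.3344, 0.1913]
tool_rot: [3.14, -0.0, 0.004]
ft_force: [-0.1, -0.3, -0.4]
grip_width: 0.506
grip_force: 0.0
[ 0.53753094 -0.3344457   0.19134383]
(0.5334, -0.3068) 1079 [0.224 0.27  0.272 0.277 0.288]
(0.5377, -0.3335) 253 [0.068 0.078 0.079 0.08  0.081]
((523.3270874023438, -321.74456787109375), (56.625389099121094, 58.433433532714844), 9.501456260681152) [[490.6000061035156, -297.6000061035156], [500.20001220703125, -355.20001220703125], [556.0999755859375, -345.8999938964844], [546.4000244140625, -288.29998779296875]]
```

```bash
python3 -m handwheel '[[0.045,0.0104,-0.0399,0,0,0,0],[0.045,0.0104,-0.0399,0,0,0,0],[0.045,0.0104,-0.0399,0,0,0,0],[0.045,0.0104,-0.0399,0,0,0,0],[0.045,0.0104,-0.0399,0,0,0,0],[0.045,0.0104,-0.0399,0,0,0,0],[0.045,0.0104,-0.0399,0,0,0,0],[0.045,0.0104,-0.0399,0,0,0,0],[0.045,0,0,0.05,0,0,0],[0.045,0,0,0.03,0,0,0],[0.045,0,0,0,0,0,0],[0.045,0,0,0,0,0,0]]' 10
```

```text
time: 10.98
position: [0.62, -0.0149, 0.11]
tool_rot: [-3.141, 0.0, 0.0]
ft_force: [0.0, 0.5, -0.3]
grip_width: 0.513
grip_force: 0.0
```

Run:
```python
from h import *
s=ctrl.get_state();p=s["position"];print(p)
i=ctrl.camera_info("wrist");im,d=ctrl.get_image("wrist");P=cloud(i,d).reshape(-1,3)
w=P[(P[:,2]>.05)&(P[:,2]<.078)&(abs(P[:,0]-.621)<.02)&(abs(P[:,1]+.0155)<.02)];print(len(w),np.percentile(w,[3,50,97],0).round(4))
```

```text
[ 0.62001325 -0.01489166  0.10998711]
604 [[ 0.6146 -0.0187  0.0522]
 [ 0.6231 -0.0123  0.073 ]
 [ 0.6274 -0.0059  0.0745]]
```

```bash
python3 -m handwheel '[[0.045,0.001,-0.002,0.03,0,0,0],[0.045,0,0,0.03,0,0,0],[0.045,0,0,0.025,0,0,0],[0.045,0,0,0,0,0,0],[0.045,0,0,0,0,0,0],[0,0,0,0,0,0,0],[0,0,0,0,0,0,0],[0,0,0,0,0,0,0],[0,0,0,0,0,0,0],[0,0,0,0,0,0,0]]' 10
```

```text
time: 12.28
position: [0.621, -0.0129, 0.0251]
tool_rot: [3.141, -0.0, 0.0]
ft_force: [-0.4, -0.7, -0.2]
grip_width: 0.169
grip_force: 10.0
```

```bash
python3 -m handwheel '[[0,0,0,-0.03,0,0,0],[0,0,0,-0.05,0,0,0],[0,0,0,-0.05,0,0,0],[0,0,0,-0.03,0,0,0],[0,-0.011,0.0367,0,0,0,0],[0,-0.011,0.0367,0,0,0,0],[0,-0.011,0.0367,0,0,0,0],[0,-0.011,0.0367,0,0,0,0],[0,-0.011,0.0367,0,0,0,0],[0,-0.011,0.0367,0,0,0,0],[0,-0.011,0.0367,0,0,0,0],[0,-0.011,0.0367,0,0,0,0]]'
python3 -m handwheel '[[0,0,0,0.03,0,0,0],[0,0,0,0.025,0,0,0],[0,0,0,0,0,0,0],[0,0,0,0,0,0,0]]'
```

```text
time: 13.78
position: [0.5324, -0.3075, 0.1848]
tool_rot: [-3.142, -0.0, 0.0]
ft_force: [0.5, 1.1, -0.1]
grip_width: 0.165
grip_force: 10.0
time: 14.28
position: [0.5335, -0.3066, 0.1309]
tool_rot: [3.141, 0.0, 0.002]
ft_force: [1.0, 0.9, 0.2]
grip_width: 0.17
grip_force: 10.0
```

```bash
python3 -m handwheel '[[0,0,0,0.02,0,0,0],[0,0,0,0.02,0,0,0],[0,0,0,0.02,0,0,0],[0,0,0,0,0,0,0],[0,0,0,0,0,0,0]]'
python3 -m handwheel '[[0.03,0,0,0,0,0,0],[0.03,0,0,0,0,0,0],[0.03,0,0,0,0,0,0],[0.03,0,0,-0.05,0,0,0],[0.045,0,0,-0.05,0,0,0],[0.045,0,0,-0.02,0,0,0],[0.045,0,0,0,0,0,0]]'
python3 - <<'E'
from h import *
s=ctrl.get_state();p=s["position"];print(p)
for n in ("wrist","top","side"):
    i=ctrl.camera_info(n);im,d=ctrl.get_image(n);P=cloud(i,d).reshape(-1,3)
    np.savez(n+"4.npz",im=im,d=d)
    for c in((.5334,-.3068),(.5377,-.3335)):
        m=(np.hypot(P[:,0]-c[0],P[:,1]-c[1])<.009)&(P[:,2]<.12);print(n,c,m.sum(),np.nanpercentile(P[m][:,2],[5,25,50,75,95]).round(3) if m.any() else 0)
    w=P[(P[:,2]>.087)&(P[:,2]<.097)&(P[:,0]>.38)&(P[:,0]<.57)&(P[:,1]<-.26)&(P[:,1]>-.39)]
    r=cv2.minAreaRect((w[:,:2]*1000).astype(np.float32));print(r, cv2.boxPoints(r).round(1).tolist())
E
```

```text
time: 14.9
position: [0.5332, -0.3065, 0.07]
tool_rot: [3.142, 0.0, 0.0]
ft_force: [-0.1, -0.6, -0.3]
grip_width: 0.169
grip_force: 10.0
time: 15.78
position: [0.5338, -0.3068, 0.1913]
tool_rot: [3.14, 0.0, 0.004]
ft_force: [0.5, 0.2, 0.4]
grip_width: 0.504
grip_force: 0.0
[ 0.5337625  -0.30679763  0.19132667]
wrist (0.5334, -0.3068) 302 [0.066 0.078 0.079 0.08  0.081]
wrist (0.5377, -0.3335) 294 [0.05  0.077 0.079 0.08  0.08 ]
((478.5434875488281, -328.9574890136719), (147.5111541748047, 59.152809143066406), 9.564471244812012) [[400.8999938964844, -312.0], [410.70001220703125, -370.3999938964844], [556.2000122070312, -345.8999938964844], [546.4000244140625, -287.5]]
top (0.5334, -0.3068) 0 0
top (0.5377, -0.3335) 0 0
((445.93109130859375, -355.2178039550781), (43.57883834838867, 104.19701385498047), 67.24564361572266) [[389.5, -355.20001220703125], [485.5, -395.5], [502.3999938964844, -355.29998779296875], [406.29998779296875, -315.0]]
side (0.5334, -0.3068) 59 [0.073 0.077 0.08  0.082 0.083]
side (0.5377, -0.3335) 6 [0.079 0.08  0.082 0.082 0.083]
((478.5830383300781, -329.6228332519531), (149.00772094726562, 63.421539306640625), 8.11943244934082) [[400.29998779296875, -308.79998779296875], [409.29998779296875, -371.5], [556.7999877929688, -350.5], [547.9000244140625, -287.70001220703125]]
```

```bash
python3 - <<'E'
from h import *
i=ctrl.camera_info("wrist");z=np.load("wrist4.npz");P=cloud(i,z["d"]).reshape(-1,3)
w=P[(P[:,2]>.077)&(P[:,2]<.086)&(P[:,0]>.565)&(P[:,0]<.63)&(P[:,1]<-.23)&(P[:,1]>-.41)]
r=cv2.minAreaRect((w[:,:2]*1000).astype(np.float32));print(len(w),r,cv2.boxPoints(r).round(1).tolist())
# back edge regression: x by y bins
for f in (np.min,np.max):
    b=[( (lo+.0025),f(w[(w[:,1]>=lo)&(w[:,1]<lo+.005)][:,0])) for lo in np.arange(-.375,-.265,.005) if ((w[:,1]>=lo)&(w[:,1]<lo+.005)).sum()>3]
    b=np.array(b);k=np.polyfit(b[:,0],b[:,1],1);print("yaw",-np.arctan(k[0]),"x at y=-.32",np.polyval(k,-.32))
v=P[(P[:,2]>.087)&(P[:,2]<.097)&(P[:,0]>.52)&(P[:,0]<.566)&(P[:,1]<-.27)&(P[:,1]>-.37)]
b=np.array([(lo+.0025,v[(v[:,1]>=lo)&(v[:,1]<lo+.005)][:,0].max()) for lo in np.arange(-.34,-.295,.005)]);k=np.polyfit(b[:,0],b[:,1],1);print("box end yaw",-np.arctan(k[0]),np.polyval(k,-.32))
E
python3 -m handwheel '[[0,-0.026,0.0068,0,0,0,0],[0,-0.026,0.0068,0,0,0,0],[0,-0.026,0.0068,0,0,0,0],[0,-0.026,0.0068,0,0,0,0],[0,-0.026,0.0068,0,0,0,0],[0,-0.028,0.006,0,0,0,0],[0,0,0,0,0,0,-9.5],[0,0,0,0.05,0,0,0],[0,0,0,0.03,0,0,0],[0,0,0,0,0,0,0],[0,0,0,0,0,0,0]]' 20
```

```text
1387 ((588.3291015625, -313.6735534667969), (9.665190696716309, 128.72088623046875), 9.503437995910645) [[572.9000244140625, -251.0], [594.2000122070312, -377.8999938964844], [603.7000122070312, -376.3999938964844], [582.5, -249.39999389648438]]
yaw 0.1679597194613657 x at y=-.32 0.5847460447630453
yaw 0.16036925278386466 x at y=-.32 0.593770475910002
box end yaw 0.1651586937675826 0.5492761223145594
time: 17.3
position: [0.3752, -0.3466, 0.1103]
tool_rot: [3.131, 0.26, 0.0]
ft_force: [0.7, -0.1, 0.0]
grip_width: 0.006
grip_force: 0.0
```

```bash
python3 -m handwheel '[[0,0,0,0.04,0,0,0],[0,0,0,0.025,0,0,0],[0,0,0,0,0,0,0],[0,0.008,0,0,0,0,0],[0,0.007,0,0,0,0,0],[0,0,0,0,0,0,0],[0,0,0,0,0,0,0]]' 20
python3 - <<'E'
from h import *
s=ctrl.get_state();p=s["position"];print(p,s["ft_force"])
im,d=ctrl.get_image("side");i=ctrl.camera_info("side")
print(proj(i,[p+[0,0,.03],[.4058,-.3415,.081]]))
cv2.imwrite("pics/p1.png",cv2.resize(im[210:360,180:380],(800,600),interpolation=cv2.INTER_CUBIC))
E
```

```text
time: 18.18
position: [0.3899, -0.3441, 0.0453]
tool_rot: [3.13, 0.26, 0.0]
ft_force: [0.5, 0.7, -0.1]
grip_width: 0.004
grip_force: 0.0
[ 0.3899344  -0.34411112  0.04533086] [ 0.45931722  0.65852787 -0.10922672]
[[218.34045074 307.08164815]
 [227.03224543 302.2778071 ]]
```

View pics/p1.png

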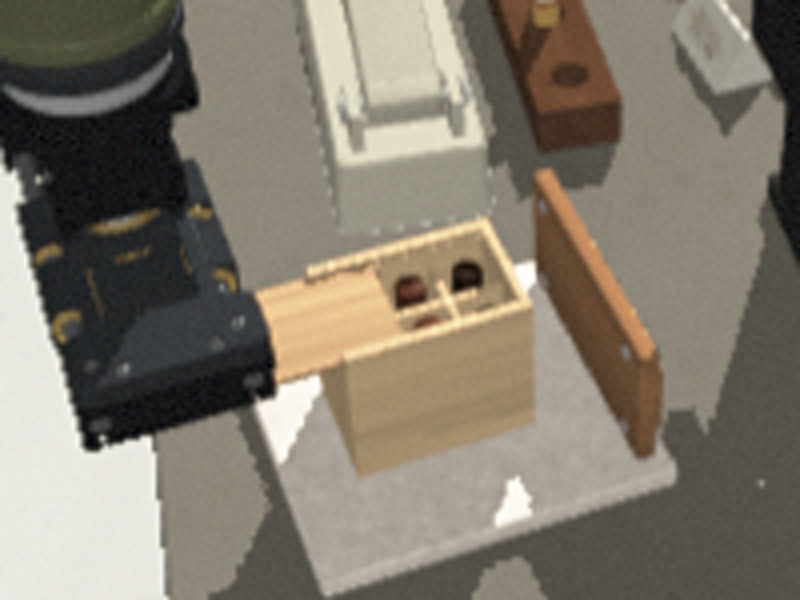

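The picture shows the gripper behind the lid strip (250,320), with dark stick tops in the open cells at (465,275) and below. The box stands square to the fence. Now I push in stages, watching the force.

```bash
python3 -m handwheel '[[0,0.003,0,0,0,0,0],[0,0.003,0,0,0,0,0],[0,0.004,0,0,0,0,0],[0,0.004,0,0,0,0,0]]'; python3 -m handwheel '[[0,0.005,0,0,0,0,0],[0,0.005,0,0,0,0,0],[0,0.005,0,0,0,0,0],[0,0.005,0,0,0,0,0],[0,0.005,0,0,0,0,0],[0,0.005,0,0,0,0,0],[0,0.004,0,0,0,0,0],[0,0.004,0,0,0,0,0]]'
python3 - <<'E'
from h import *
s=ctrl.get_state();print(to_tool(s["ft_force"]),s["position"])
P=cloud(ctrl.camera_info("side"),ctrl.get_image("side")[1]).reshape(-1,3)
w=P[(P[:,2]>.089)&(P[:,2]<.097)&(P[:,0]>.43)&(P[:,0]<.585)&(P[:,1]<-.28)&(P[:,1]>-.37)]
u=np.array([.9863,.165]);print("end",np.percentile(w[:,:2]@u,99.5)-np.array([.5089,-.3243])@u, "zmax",np.percentile(w[:,2],[50,90]))
E
```

```text
time: 18.73
position: [0.4037, -0.3417, 0.0449]
tool_rot: [3.131, 0.26, -0.0]
ft_force: [-1.2, -0.2, 0.9]
grip_width: 0.004
grip_force: 0.6
time: 19.73
position: [0.4413, -0.3354, 0.0449]
tool_rot: [3.131, 0.26, -0.0]
ft_force: [-0.5, -0.4, 0.6]
grip_width: 0.003
grip_force: 0.6
[-0.56562489  0.29293507 -0.63021068] [ 0.44125537 -0.33538113  0.0449355 ]
end 0.0429265328735135 zmax [0.09093338 0.09374619]
```

```bash
python3 -m handwheel '[[0,0.002,0,0,0,0,0],[0,0.002,0,0,0,0,0],[0,0.002,0,0,0,0,0],[0,0.001,0,0,0,0,0],[0,0.001,0,0,0,0,0],[0,0.001,0,0,0,0,0]]'; for k in 1 ; do python3 -m handwheel '[[0,0.001,0,0,0,0,0],[0,0.001,0,0,0,0,0],[0,0.001,0,0,0,0,0]]'; done
cat > m.py <<'E'
from h import *
s=ctrl.get_state();print(to_tool(s["ft_force"]).round(2),s["position"].round(4),s["time"])
u=np.array([.9863,.165]);n=np.array([-.165,.9863]);o=np.array([.5089,-.3243])
print("tcp box x",(s["position"][:2]-o)@u)
P=cloud(ctrl.camera_info("side"),ctrl.get_image("side")[1]).reshape(-1,3)
w=P[(P[:,2]>.085)&(P[:,2]<.11)];a=(w[:,:2]-o)@u;b=(w[:,:2]-o)@n
m=(a>-.04)&(a<.09)&(abs(b)<.035);a,b,z=a[m],b[m],w[m,2]
print("end",np.percentile(a,99.5),"z by x",[np.median(z[abs(a-c)<.006]).round(4) if (abs(a-c)<.006).any() else None for c in(-.02,0,.02,.04,.06,.07)])
T=[(c,np.percentile(a[abs(b-c)<.004],98).round(4)) for c in(-.02,-.01,0,.01,.02)];print(T)
E
python3 m.py
```

```text
time: 20.52
position: [0.4491, -0.3339, 0.0449]
tool_rot: [-3.13, -0.26, 0.003]
ft_force: [-5.5, 1.2, 4.3]
grip_width: 0.006
grip_force: 2.2
time: 20.9
position: [0.4528, -0.3337, 0.0449]
tool_rot: [3.131, 0.26, -0.0]
ft_force: [-3.3, -0.1, 2.0]
grip_width: 0.002
grip_force: 1.9
[-3.33 -0.41 -2.01] [ 0.4528 -0.3337  0.0449] 20.9
tcp box x -0.05689818924545403
end 0.07729709809174921 z by x [None, np.float64(0.0912), np.float64(0.0904), np.float64(0.0905), None, None]
[(-0.02, np.float64(0.046)), (-0.01, np.float64(0.0461)), (0, np.float64(0.0456)), (0.01, np.float64(0.0463)), (0.02, np.float64(0.0459))]
```

```bash
python3 -m handwheel '[[0,0.001,0,0.0003,0,0,0],[0,0.001,0,0.0003,0,0,0],[0,0.001,0,0,0,0,0],[0,0.001,0,0,0,0,0],[0,0.001,0,0,0,0,0],[0,0.001,0,0,0,0,0]]'; python3 m.py
```

```text
time: 21.7
position: [0.4583, -0.333, 0.0447]
tool_rot: [3.13, 0.259, -0.001]
ft_force: [-4.6, -0.1, 5.2]
grip_width: 0.007
grip_force: 2.7
[-4.51 -0.66 -5.19] [ 0.4583 -0.333   0.0447] 21.7
tcp box x -0.051287034351205296
end 0.05257197321727009 z by x [None, np.float64(0.0928), np.float64(0.0904), np.float64(0.0899), None, None]
[(-0.02, np.float64(0.0512)), (-0.01, np.float64(0.0508)), (0, np.float64(0.0519)), (0.01, np.float64(0.0511)), (0.02, np.float64(0.0515))]
```

```bash
cat >> m.py <<'E'
P=cloud(ctrl.camera_info("wrist"),ctrl.get_image("wrist")[1]).reshape(-1,3)
a=(P[:,:2]-o)@u;b=(P[:,:2]-o)@n
m=(P[:,2]>.08)&(P[:,2]<.105)&(a<.09)&(a>-.04)
for l,k in (("lid",m&(abs(b)<.018)&(P[:,2]<.0925)),("rim",m&(abs(abs(b)-.0275)<.003))):
    if k.sum()>20:
        kk=np.polyfit(a[k],P[k,2],1);print(l,k.sum(),"pitch",kk[0].round(4),"z0",np.polyval(kk,0).round(4),np.percentile(a[k],[1,99]).round(4))
k=(P[:,2]>.085)&(P[:,2]<.105)&(a<.09)
T=[(c,np.percentile(a[k&(abs(b-c)<.003)],99).round(4)) for c in(-.024,-.012,0,.012,.024) if (k&(abs(b-c)<.003)).sum()>5];print("w",T)
E
python3 m.py
```

```text
[-3.62 -0.65 -3.  ] [ 0.4586 -0.3329  0.0446] 21.75
tcp box x -0.05105465985089546
end 0.05278289144986371 z by x [None, np.float64(0.0927), np.float64(0.0905), np.float64(0.0895), None, None]
[(-0.02, np.float64(0.0512)), (-0.01, np.float64(0.0515)), (0, np.float64(0.0513)), (0.01, np.float64(0.0517)), (0.02, np.float64(0.0512))]
lid 22471 pitch 0.0178 z0 0.0881 [-0.0385  0.0515]
rim 6434 pitch 0.0027 z0 0.0913 [-0.0329  0.0515]
w [(-0.024, np.float64(0.0515)), (-0.012, np.float64(0.0515)), (0, np.float64(0.0514)), (0.012, np.float64(0.0515)), (0.024, np.float64(0.0515))]
```

```bash
python3 -m handwheel '[[0,0.001,0,0,0,0,0],[0,0.001,0,0,0,0,0],[0,0.001,0,0,0,0,0],[0,0.001,0,0,0,0,0],[0,0.001,0,0,0,0,0],[0,0.001,0,0,0,0,0],[0,0.001,0,0,0,0,0],[0,0.001,0,0,0,0,0],[0,0.001,0,0,0,0,0],[0,0.001,0,0,0,0,0]]'; python3 m.py; python3 -m handwheel '[[0,0.001,0,0,0,0,0],[0,0.001,0,0,0,0,0],[0,0.001,0,0,0,0,0],[0,0.001,0,0,0,0,0],[0,0.001,0,0,0,0,0],[0,0.001,0,0,0,0,0]]'; python3 m.py
```

```text
time: 23.1
position: [0.4682, -0.3313, 0.0446]
tool_rot: [3.13, 0.259, -0.001]
ft_force: [-5.5, -1.3, 4.6]
grip_width: 0.005
grip_force: 2.8
[-5.67  0.41 -4.62] [ 0.4682 -0.3313  0.0446] 23.1
tcp box x -0.04129403270492204
end 0.06451631107178914 z by x [None, None, np.float64(0.0912), np.float64(0.0898), np.float64(0.0908), None]
[(-0.02, np.float64(0.0619)), (-0.01, np.float64(0.0612)), (0, np.float64(0.0616)), (0.01, np.float64(0.0616)), (0.02, np.float64(0.0603))]
lid 23620 pitch -0.0039 z0 0.0881 [-0.03    0.0791]
rim 6704 pitch -0.0315 z0 0.0916 [-0.0229  0.0794]
w [(-0.024, np.float64(0.0615)), (-0.012, np.float64(0.0615)), (0, np.float64(0.0614)), (0.012, np.float64(0.0615)), (0.024, np.float64(0.0614))]
time: 23.95
position: [0.4741, -0.3303, 0.0446]
tool_rot: [3.13, 0.259, -0.001]
ft_force: [-5.8, -1.1, 5.0]
grip_width: 0.004
grip_force: 2.8
[-5.91  0.12 -4.99] [ 0.4741 -0.3303  0.0446] 23.95
tcp box x -0.03529072223927253
end 0.06848582922428599 z by x [None, None, np.float64(0.0918), np.float64(0.0897), np.float64(0.0897), np.float64(0.092)]
[(-0.02, np.float64(0.067)), (-0.01, np.float64(0.0666)), (0, np.float64(0.0673)), (0.01, np.float64(0.0668)), (0.02, np.float64(0.0676))]
lid 25293 pitch -0.0258 z0 0.0884 [-0.0238  0.0851]
rim 7282 pitch -0.0631 z0 0.0923 [-0.0169  0.0854]
w [(-0.024, np.float64(0.0675)), (-0.012, np.float64(0.0675)), (0, np.float64(0.0674)), (0.012, np.float64(0.0675)), (0.024, np.float64(0.0675))]
```

```bash
sed -i 's/(P\[:,2\]>.08)&(P\[:,2\]<.105)&(a<.09)/(P[:,2]>.085)\&(P[:,2]<.105)\&(a<.065)/' m.py; python3 -m handwheel '[[0,0.001,0,0,0,0,0],[0,0.001,0,0,0,0,0],[0,0.001,0,0,0,0,0],[0,0.001,0,0,0,0,0],[0,0.0005,0,0,0,0,0],[0,0.0005,0,0,0,0,0],[0,0,0,0,0,0,0]]'; python3 m.py; python3 -m handwheel '[[0,0.0005,0,0,0,0,0],[0,0.0005,0,0,0,0,0]]'; python3 -m handwheel '[[0,0.0005,0,0,0,0,0],[0,0,0,0,0,0,0]]'
```

```text
time: 24.92
position: [0.4791, -0.3295, 0.0446]
tool_rot: [3.13, 0.259, -0.001]
ft_force: [-4.3, -1.3, 4.8]
grip_width: 0.005
grip_force: 2.7
[-4.49  0.61 -4.83] [ 0.4791 -0.3295  0.0446] 24.925
tcp box x -0.030233566529590177
end 0.07957286241418599 z by x [None, None, None, np.float64(0.0901), np.float64(0.0893), np.float64(0.0905)]
[(-0.02, np.float64(0.0729)), (-0.01, np.float64(0.0731)), (0, np.float64(0.0722)), (0.01, np.float64(0.072)), (0.02, np.float64(0.072))]
lid 19756 pitch 0.0023 z0 0.0881 [-0.0191  0.0643]
rim 5675 pitch -0.0013 z0 0.0914 [-0.012   0.0644]
w [(-0.024, np.float64(0.0724)), (-0.012, np.float64(0.0724)), (0, np.float64(0.0723)), (0.012, np.float64(0.0725)), (0.024, np.float64(0.0723))]
time: 25.28
position: [0.4799, -0.3294, 0.0446]
tool_rot: [3.13, 0.259, -0.001]
ft_force: [-5.4, -0.7, 3.5]
grip_width: 0.008
grip_force: 2.8
time: 25.52
position: [0.4806, -0.3292, 0.0446]
tool_rot: [3.13, 0.26, -0.001]
ft_force: [-4.7, -1.1, 4.2]
grip_width: 0.004
grip_force: 2.7
```

```bash
for k in 1; do python3 -m handwheel '[[0,0.0004,0,0,0,0,0],[0,0,0,0,0,0,0]]' | grep -E 'pos|ft'; python3 -m handwheel '[[0,0.0004,0,0,0,0,0],[0,0,0,0,0,0,0]]'| grep -E 'pos|ft'; python3 -m handwheel '[[0,0.0004,0,0,0,0,0],[0,0,0,0,0,0,0]]'| grep -E 'pos|ft'; done
```

```text
position: [0.4806, -0.3292, 0.0447]
ft_force: [-6.6, -0.5, 5.0]
position: [0.4814, -0.3291, 0.0446]
ft_force: [-5.6, -1.3, 4.9]
position: [0.4813, -0.3291, 0.0446]
ft_force: [-6.1, -1.4, 4.8]
```

```bash
python3 -m handwheel '[[0,0.0004,0,0,0,0,0],[0,0,0,0,0,0,0]]' | grep -E 'pos|ft'; python3 -m handwheel '[[0,0.0004,0,0,0,0,0],[0,0,0,0,0,0,0]]'| grep -E 'pos|ft'; python3 -m handwheel '[[0,0.0003,0,0,0,0,0],[0,0,0,0,0,0,0]]'| grep -E 'pos|ft'; python3 m.py
```

```text
position: [0.4822, -0.329, 0.0446]
ft_force: [-4.8, -0.4, 3.8]
position: [0.4821, -0.329, 0.0446]
ft_force: [-5.9, -0.4, 5.7]
position: [0.4828, -0.3289, 0.0446]
ft_force: [-4.9, -0.7, 4.0]
[-4.99 -0.15 -3.95] [ 0.4828 -0.3289  0.0446] 27.025
tcp box x -0.02650299679633997
end 0.07879382369670572 z by x [None, None, np.float64(0.086), np.float64(0.0906), np.float64(0.0891), np.float64(0.0897)]
[(-0.02, np.float64(0.0756)), (-0.01, np.float64(0.076)), (0, np.float64(0.076)), (0.01, np.float64(0.0759)), (0.02, np.float64(0.0758))]
lid 18691 pitch 0.0028 z0 0.0881 [-0.0155  0.0643]
rim 5349 pitch -0.0011 z0 0.0913 [-0.0084  0.0645]
w [(-0.024, np.float64(0.0761)), (-0.012, np.float64(0.0761)), (0, np.float64(0.076)), (0.012, np.float64(0.0761)), (0.024, np.float64(0.076))]
```

```bash
g(){ grep -E 'pos|ft'; }; python3 -m handwheel '[[0,0.0004,0,0,0,0,0],[0,0,0,0,0,0,0]]' | g; python3 -m handwheel '[[0,0.0004,0,0,0,0,0],[0,0,0,0,0,0,0]]'| g; python3 -m handwheel '[[0,0.0004,0,0,0,0,0],[0,0,0,0,0,0,0]]'|g
```

```text
position: [0.4831, -0.3288, 0.0446]
ft_force: [-5.9, -0.9, 4.2]
position: [0.4832, -0.3288, 0.0446]
ft_force: [-5.3, -0.9, 5.3]
position: [0.4832, -0.3288, 0.0446]
ft_force: [-7.5, -1.2, 5.1]
```

Run:
```python
from h import *
u=np.array([.9863,.165]);n=np.array([-.165,.9863]);o=np.array([.5089,-.3243])
P=cloud(ctrl.camera_info("wrist"),ctrl.get_image("wrist")[1]).reshape(-1,3)
a=(P[:,:2]-o)@u;b=(P[:,:2]-o)@n
for c in(-.04,-.02,0,.02,.04):
    k=(abs(b-c)<.004)&(P[:,2]>.079)&(P[:,2]<.0845)&(a>.06)&(a<.11);f=(abs(b-c)<.004)&(P[:,2]>.088)&(P[:,2]<.098)&(a<.11)
    print(c,"fence top",np.percentile(a[k],[2,98]).round(4) if k.any() else 0,"box end",np.percentile(a[f],99).round(4) if f.any() else 0)
```

```text
-0.04 fence top [0.0772 0.0864] box end 0
-0.02 fence top [0.0789 0.0866] box end 0.0765
0 fence top [0.079  0.0866] box end 0.0766
0.02 fence top [0.0792 0.0867] box end 0.0768
0.04 fence top [0.0773 0.0865] box end 0
```

```bash
g(){ grep -E 'pos|ft'; }; python3 -m handwheel '[[0,0.0004,0,0,0,0,0],[0,0,0,0,0,0,0],[0,0,0,0,0,0,0]]' | g; python3 -m handwheel '[[0,0.0004,0,0,0,0,0],[0,0,0,0,0,0,0],[0,0,0,0,0,0,0]]'| g
```

```text
position: [0.4832, -0.3288, 0.0446]
ft_force: [-8.0, -0.5, 7.4]
position: [0.4832, -0.3288, 0.0446]
ft_force: [-8.4, -0.6, 6.4]
```

```bash
g(){ grep -E 'pos|ft'; }; python3 -m handwheel '[[0,0.0004,0,-0.0004,0,0,0],[0,0,0,0,0,0,0],[0,0,0,0,0,0,0]]' | g; python3 -m handwheel '[[0,0.0004,0,-0.0004,0,0,0],[0,0,0,0,0,0,0],[0,0,0,0,0,0,0]]'| g
```

```text
position: [0.4832, -0.3288, 0.0447]
ft_force: [-8.8, -1.6, 5.1]
position: [0.4832, -0.3287, 0.0447]
ft_force: [-9.1, -1.5, 4.8]
```

```bash
g(){ grep -E 'pos|ft'; }; python3 -m handwheel '[[0,0.0002,0,-0.0005,0,0,0],[0,0,0,0,0,0,0],[0,0,0,0,0,0,0]]' | g; python3 -m handwheel '[[0,0.0002,0,-0.0005,0,0,0],[0,0,0,0,0,0,0],[0,0,0,0,0,0,0],[0,0,0,0,0,0,0],[0,0,0,0,0,0,0]]'| g; python3 m.py
python3 - <<'E'
from h import *
f=[]
for k in range(6): ctrl.get_image("side"); f.append(to_tool(ctrl.get_state()["ft_force"]))
print(np.mean(f,0).round(2),np.std(f,0).round(2))
E
```

```text
position: [0.4832, -0.3287, 0.0448]
ft_force: [-8.6, -1.8, 2.1]
position: [0.4832, -0.3286, 0.0448]
ft_force: [-8.4, -1.8, 0.6]
[-8.64  0.41 -0.59] [ 0.4832 -0.3286  0.0448] 30.425
tcp box x -0.026090063183016033
end 0.07818546717055112 z by x [None, None, None, np.float64(0.0911), np.float64(0.0891), np.float64(0.0898)]
[(-0.02, np.float64(0.0772)), (-0.01, np.float64(0.0765)), (0, np.float64(0.0771)), (0.01, np.float64(0.0762)), (0.02, np.float64(0.0767))]
lid 18539 pitch 0.0025 z0 0.0881 [-0.015   0.0644]
rim 5266 pitch -0.0014 z0 0.0914 [-0.0079  0.0644]
w [(-0.024, np.float64(0.0763)), (-0.012, np.float64(0.0763)), (0, np.float64(0.0763)), (0.012, np.float64(0.0763)), (0.024, np.float64(0.0764))]
[-8.64  0.81 -0.65] [0.53 0.54 0.51]
```

```bash
python3 -m handwheel '[[0,0.0004,0,0,0,0,0],[0,0,0,0,0,0,0],[0,0,0,0,0,0,0],[0,0,0,0,0,0,0]]'
cat > f.py <<'E'
from h import *
f=[]
for k in range(8): ctrl.get_image("side"); f.append(to_tool(ctrl.get_state()["ft_force"]))
print(np.mean(f,0).round(2),ctrl.get_state()["time"])
E
python3 f.py
```

```text
time: 31.32
position: [0.4831, -0.3287, 0.0448]
tool_rot: [-3.13, -0.258, 0.01]
ft_force: [-9.2, -1.2, 0.7]
grip_width: 0.003
grip_force: 4.6
[-9.24  0.45 -0.89] 31.725
```

```bash
python3 -m handwheel '[[0,0.0004,0,0,0,0,0],[0,0,0,0,0,0,0],[0,0,0,0,0,0,0],[0,0,0,0,0,0,0],[0,0,0,0,0,0,0],[0,0,0,0,0,0,0]]'|grep ft; python3 f.py; python3 m.py | tail -3; python3 f.py
```

```text
ft_force: [-10.1, -3.0, 1.6]
[-9.9   0.79 -1.56] 32.875
lid 18528 pitch 0.003 z0 0.0881 [-0.0148  0.0643]
rim 5282 pitch -0.0012 z0 0.0913 [-0.0077  0.0644]
w [(-0.024, np.float64(0.0763)), (-0.012, np.float64(0.0763)), (0, np.float64(0.0763)), (0.012, np.float64(0.0763)), (0.024, np.float64(0.0764))]
[-10.04   0.6   -1.46] 33.375
```

Push is steady at 10 N, the box is flush and level, and the lid is shut, so I'm handing in.

```bash
python3 -c "
from bench import ctrl
print(ctrl.close_job())"
```

```text
the job is handed in; nothing more can be done
None
```

I handed the job in at about 33 s: both dark sticks are in the empty cells, the white stick was left untouched, the lid measured shut to about a millimetre, and the box is square against the fence under a steady push of about 10 N.

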